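Restock the roller rack with a tea caddy

TASK

Take the rectangular tea caddy off the low shelf, lifting it up over the front retaining rail, and set it down gently, long side along the lane, on the upper end of the sloped roller rack. Let it go there so that it rolls down by itself until it rests upright against the end stop; do not drop it, do not push it along the lower half of the lane, and leave the other things on the bench and shelf where they stand.

Things in the scene. Friction and masses are not known exactly. Their poses are not given: they have to be found in the camera images.
- caddy_center (a point): Centre (half-way up) of the loose rectangular tea caddy, a plain metal tin: 76 mm long (its x), 52 mm wide (its y), 95 mm high (its z, upright), 0.2 to 0.4 kg. It stands on the shelf's low board, long side roughly front to back, partly under the top board. Grasp it across the 52 mm width, near its top.
- shelf: Fixed shelf, wood boards on steel posts, 340 mm wide (y), 200 mm deep (x). Origin on the bench under its centre; -x is its open front. Low board: top 60 mm above the bench. Rear posts (12 mm) at x = 60, y = +-163 mm carry the top board; front posts only 85 mm high at x = -94, y = +-163 mm.
- shelf_top (a point): Middle of the lower front edge of the shelf's top board, 290 mm above the bench, at shelf x = -20 mm; the board (14 mm thick, small stock on it to 350 mm) reaches from here 90 mm back. It hangs over the caddy's rear half: a vertical gripper hits it, so come in from the front with the tool tilted 30 to 45 degrees. Axes as the shelf's.
- shelf_rail (a point): Mid-length of the top edge of the shelf's front retaining rail, an 8 mm steel bar along the shelf's y at x = -94 mm; its top is 25 mm above the low board. A second such bar closes the back of the board at x = 90 mm. Axes as the shelf's.
- rack: Fixed aluminium one-lane roller rack, 310 mm long. Origin on the bench under the lane's middle; x level, along the lane towards the stop (low end, away from the robot), y across. The lane slopes down to +x by 8 degrees. Roller tops 70 mm above the bench at the origin. Side guides 66 mm apart inside, 25 mm above the rollers. Upper end open; first roller 140 mm up-slope from the middle.
- lane_entry (a point): Point on the line over the roller tops, mid-lane, 100 mm up-slope from the middle: put the centre of the caddy's underside here. Axes as the rack's (level, not sloped). Rollers are 16 mm thick, 20 mm apart, lightly braked: once let go the caddy rolls home at about 0.1 m/s, in 2 to 3 s.
- lane_home (a point): Point on the line over the roller tops, mid-lane, under the centre of the caddy's underside when it rests against the stop: 212 mm down-slope from lane_entry, 38 mm before the face of the stop plate, which rises 45 mm above the rollers. Axes as the rack's.
- round_tin: Bystander: round tin with a screw-top lid, 72 mm diameter, 80 mm high, on the low board beside the caddy. Origin at the centre of its underside. Leave alone.
- mug_a: Bystander: glass mug, 80 mm diameter, 95 mm high, handle to its +y, on the bench beside the roller rack. Origin at the centre of its underside.
- strainer: Bystander: stainless tea strainer, bowl 72 mm diameter and 30 mm high, handle reaching 125 mm to its +x, on the bench on the other side of the rack. Origin at the centre of the bowl's underside.
- mug_b: Bystander: glass mug like mug_a, on a red coaster to the far left. Origin at the centre of its underside.
- sugar_jar: Bystander: glass jar with steel cap, 76 mm diameter, 120 mm high, to the far right. Origin at the centre of its underside.
- biscuit_box: Bystander: cardboard box 160 (x) x 100 (y) x 60 mm high, far right. Origin at the centre of its underside.
There are look-alikes about, which are no part of the job. Leave any pink look-alike of the part that bears caddy_center alone.

How it is judged:
By the outcome, as a careful person would: the job done as asked, in the order asked, and still so for the second after the job is handed in, with the robot touching nothing.
It also fails if it takes over 48 s, if anything falls off the work surface, if the arm or the gripper's body presses on something with over 40 N, if the wrist force passes 120 N, or if a joint passes its speed limit or range.

ROBOT

A 6-joint arm with a two-finger parallel gripper is mounted at the origin on the work surface. World frame = base frame: x ahead of the robot, y to its left, z up, the work surface at z = 0. Lengths are in m, angles in rad, forces in N, time in s.
With the tool pointing down it reaches from about 0.3 to 0.875 m from the base axis. Payload 6.4 kg.
Tool frame: the origin (TCP) lies at the centre of the arm's flange, where the gripper is bolted on; the fingertips stand 173 mm ahead of it and the grasp point (between the pads) lies 155 mm ahead of it; z points along the fingers, x is the direction in which the jaws open and shut, and the axes are right-handed (so a half turn about z gives the same grasp; the last joint's range is limited). The gripper opens to 85 mm and grips with 20 to 120 N. Pads are 22 mm wide; open, the fingers measure 114 mm over their backs; the gripper's body (76 mm by 85 mm) begins 54 mm behind the grasp point. The pads swing forward as they close: fully open they stand 13 mm farther back than shut.
Start: joints at [1.011, 0.181, 1.607, -0, 1.354, -0.206], TCP at [0.199, 0.539, 0.405] pointing down, gripper open.
Joint ranges: [-2.99, 2.99], [-0.89, 2.07], [0.3, 2.58], [-1.14, 4.28], [0, 2.63], [-3.12, 3.12]. Speed limits (rad/s): [2.57, 2.57, 3.01, 3.14, 3.14, 3.14].

INTERFACE

Orientations are given as a unit quaternion [w, x, y, z].
In Python, from bench import ctrl gives the robot as it stands. The module is installed in compiled form; this text tells all that it offers.
- The arm moves only by the tool move_arm, never from a script. Its argument "moves" is a list of rows, each an object of numbers: "gripper": the opening in per cent of the stroke, from 0 (shut) to 100 (fully open); "x", "y", "z": the shift along the tool's x, y, z in cm; "roll": the turn about the tool's z in degrees. In form: [{"gripper": .., "x": .., "y": .., "z": .., "roll": ..}, ...]. A call has 1 to 5 rows; each row shifts and turns the commanded pose from where the row before left it, along the tool's axes as they then stand; what a row does not reach is not made up. A row lasts 1/8 s, in which the tool goes at most 62.5 mm and 10.7 degrees, less where a joint would pass 70% of its speed; a pose out of reach is approached as far as the arm can. A call is refused whole if a number of a shift passes 6.25 or a number of a turn 10.7, either way. A call with a gripper value outside its range is refused whole. The fingers move at their own pace and stop on an object; the grip force is fixed at half the most. Time passes only in rows, so rows that do not move let the fingers close. It gives the time, the measured TCP pose, the force and the opening at its end, in the units of the state.
- ctrl.get_obs(): the state, without advancing time (a new reading comes with each control period).
- ctrl.camera(name): name is "side" or "top"; returns a dict with "img" (480x640x3 uint8, red, green, blue), "fx", "fy", "cx", "cy" (pixels), "world_from_camera" (4x4, takes a point from camera to world coordinates). Camera axes: x right, y up, looking along -z (the intrinsics and any distortion apply to the point x, -y, -z); pixel columns grow to the right and rows downward; lengths in m; the calibration is good to about 2 mm. A picture is of the moment at which its call begins. There is no depth.
- ctrl.hand_in(): hands the job in, once; it reports no verdict.
The state is a dict: "time_s": time; "q": joint angles; "dq": joint speeds; "joint_efforts": joint torques, N m; "eef_pos": TCP position; "eef_rot": TCP orientation; "wrist_force": force on the tool from outside, world axes, zero at the start; "torque": the same for the moment, N m; "opening": opening from 0.0 (shut) to 1.0 (fully open).
Only numpy, scipy, OpenCV 4.12 (cv2) and the standard library are available. Lean on these libraries where they do the work, as an engineer would, in place of code of your own. Each camera call takes 0.05 s, during which the arm holds its last target. There are 200 camera calls.

## Working session

There is one attempt and no reset: what is moved stays moved. The work goes in short steps, Python scripts to look and compute and a tool call to move; the robot and the scene stay as the last step left them, time stands still between calls to the robot, and variables do not carry over. Pictures are saved under pics/ and viewed, about 8 in all and at most 12, crops included, and the job is handed in when it is done.

Besides the shell and the picture viewer there is one more tool, called after ">>>" as name(argument=value, ...), one argument or row to a line, values as JSON. move_arm: Moves the arm, as the interface text tells. Its arguments: {"type":"object","properties":{"moves":{"type":"array","items":{"type":"object","properties":{"gripper":{"type":"number"},"x":{"type":"number"},"y":{"type":"number"},"z":{"type":"number"},"roll":{"type":"number"}}}}},"required":["moves"]}

```bash
mkdir -p pics; cat > h.py <<'E'
import numpy as np, cv2
from bench import ctrl
def snap(n,f):
    c=ctrl.camera(n); cv2.imwrite(f'pics/{f}.png',c['img'][:,:,::-1]); 
    np.savez(f'pics/{f}.npz',**{k:np.array(v) for k,v in c.items()}); return c
def load(f): return np.load(f'pics/{f}.npz')
def ray(c,u,v):
    T=c['world_from_camera']; d=np.array([(u-c['cx'])/c['fx'],-(v-c['cy'])/c['fy'],-1.]); return T[:3,3],T[:3,:3]@d
def onz(c,u,v,z):
    o,d=ray(c,u,v); return o+d*(z-o[2])/d[2]
def tri(c1,p1,c2,p2):
    o1,d1=ray(c1,*p1);o2,d2=ray(c2,*p2)
    s=np.linalg.lstsq(np.c_[d1,-d2],o2-o1,rcond=None)[0]; a=o1+d1*s[0];b=o2+d2*s[1]; return (a+b)/2,np.linalg.norm(a-b)
def proj(c,P):
    T=c['world_from_camera']; p=T[:3,:3].T@(np.array(P)-T[:3,3]); return c['cx']+c['fx']*p[0]/-p[2], c['cy']-c['fy']*p[1]/-p[2]
E
python3 - <<'E'
from h import *
for n in('side','top'):
    c=snap(n,n+'0'); print(n,[k for k in c],c['fx'],c['cx'],c['cy'],np.round(c['world_from_camera'],3).tolist())
print(ctrl.get_obs())
E
```

```text
side ['img', 'fx', 'fy', 'cx', 'cy', 'world_from_camera'] 556.2490024218081 321.92567586698516 245.27453781094724 [[0.963, 0.193, -0.188, 0.314], [-0.27, 0.707, -0.654, -0.896], [0.007, 0.68, 0.733, 1.226], [0.0, 0.0, 0.0, 1.0]]
top ['img', 'fx', 'fy', 'cx', 'cy', 'world_from_camera'] 556.9168645877944 316.82208146021395 239.59383148242193 [[-0.014, 0.983, -0.186, 0.279], [-1.0, -0.013, 0.004, 0.01], [0.002, 0.186, 0.983, 1.65], [0.0, 0.0, 0.0, 1.0]]
{'time_s': 0.1, 'q': array([ 1.01072817e+00,  1.81486358e-01,  1.60793840e+00,  2.10417976e-05,
        1.35378300e+00, -2.06279386e-01]), 'dq': array([-0.00043244, -0.00110376, -0.00284853,  0.00109687, -0.00223532,
       -0.00018827]), 'joint_efforts': array([-1.31588799e-04, -4.45872259e+01, -3.52237737e+01, -3.49283673e-04,
        4.13151647e-03,  8.26219946e-06]), 'eef_pos': array([0.19905436, 0.53919788, 0.4038483 ]), 'eef_rot': array([ 3.06677184e-04,  8.20505269e-01,  5.71638392e-01, -7.47125442e-04]), 'wrist_force': array([ 0.88199966, -0.58953618, -0.29282695]), 'torque': array([ 0.0021739 , -0.00947927, -0.02525674]), 'opening': 0.9972987198699546}
```

View pics/side0.png

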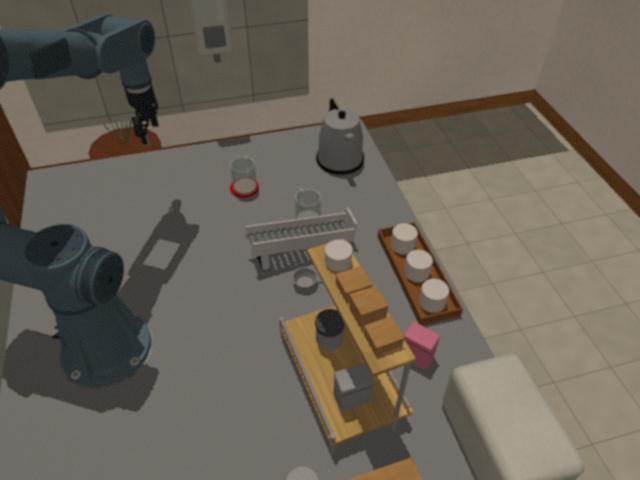

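View pics/top0.png

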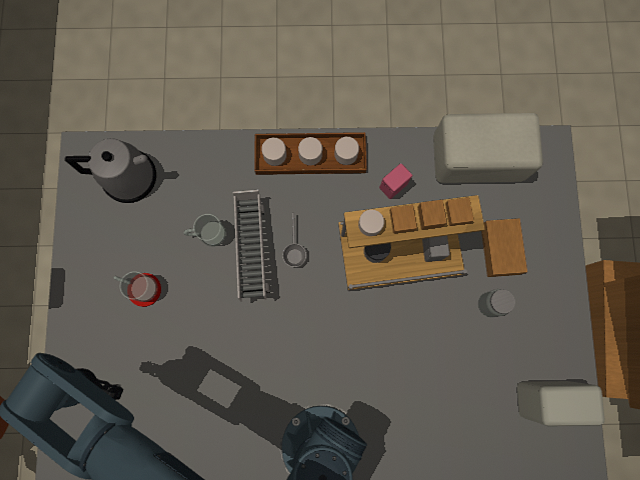

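Candidates for the caddy: the grey box on the low board (side 352,387; top 438,247), the pink box (side 421,345; top 397,181), which is the look-alike, and the round dark-lidded tin (side 330,325; top 377,252). I choose the grey rectangular tin. Next I take a close crop.

```bash
python3 - <<'E'
from h import *
s=load('side0')['img'][:,:,::-1]; t=load('top0')['img'][:,:,::-1]
def grid(im,x0,y0,x1,y1,k):
    o=cv2.resize(im[y0:y1,x0:x1],None,fx=k,fy=k,interpolation=cv2.INTER_CUBIC)
    for x in range((x0+9)//10*10,x1,10): cv2.line(o,((x-x0)*k,0),((x-x0)*k,8 if x%50 else 20),(0,0,255),1)
    for y in range((y0+9)//10*10,y1,10): cv2.line(o,(0,(y-y0)*k),(8 if y%50 else 20,(y-y0)*k),(0,0,255),1)
    return o
a=grid(s,275,300,415,440,4); b=grid(t,330,190,490,295,4)[:, :]
o=np.zeros((560,560+0,3),np.uint8); 
cv2.imwrite('pics/cs.png',a)
r=grid(t,225,185,285,305,4); 
H=max(b.shape[0],r.shape[0]); p=lambda i:np.pad(i,((0,H-i.shape[0]),(0,0),(0,0)))
cv2.imwrite('pics/ct.png',np.hstack([r[:, :160],p(b)])[:600,:800]); print(H)
E
```

```text
480
```

View pics/cs.png

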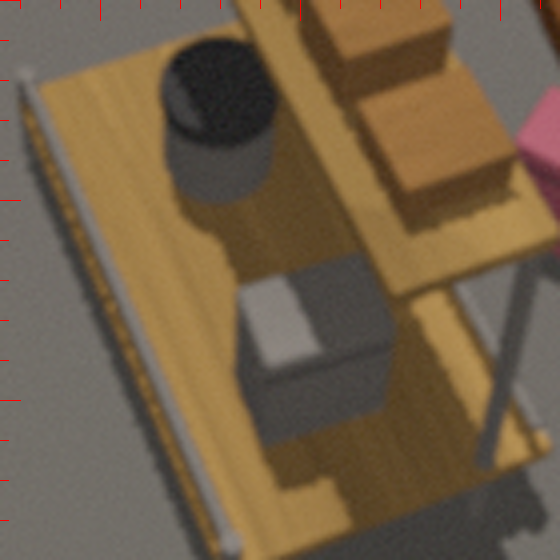

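View pics/ct.png

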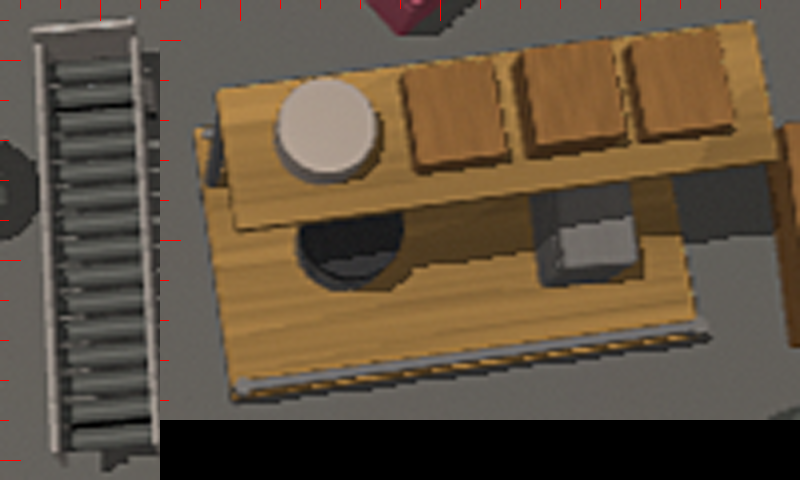

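```bash
python3 - <<'E'
from h import *
S=load('side0');T=load('top0')
fs=lambda u,v:(275+u/4-.4,300+v/4-.4); ft=lambda u,v:(330+(u-160)/4-.4,190+v/4-.4); fr=lambda u,v:(225+u/4-.4,185+v/4-.4)
def pr(n,a): print(n,np.round(a,4))
for n,a,b in [('FL',(238,288),(558,271)),('FR',(262,380),(638,262)),('railL',(27,73),(240,386)),('railR',(232,545),(706,325)),('topboardR_front',(400,292),(778,160))]:
    p,g=tri(S,fs(*a),T,ft(*b)); pr(n,np.r_[p,g])
pr('C155',onz(S,*fs(393,333),.155))
for n,p in [('FRb',(262,445)),('RRb',(385,408)),('FLb',(238,362))]: pr(n,onz(S,*fs(*p),.06))
for n,p,z in [('gL_stop',(36,42),.08),('gL_near',(55,450),.115),('gR_stop',(135,38),.08),('gR_near',(157,450),.115)]: pr(n,onz(T,*fr(*p),z))
s=S['img'][:,:,::-1]
cv2.imwrite('pics/cr.png',cv2.resize(s[180:300,230:370],None,fx=5,fy=5,interpolation=cv2.INTER_CUBIC))
E
```

```text
FL [ 0.5124 -0.3028  0.1462  0.0059]
FR [ 0.5138 -0.3579  0.1446  0.0028]
railL [ 0.4417 -0.0874  0.0823  0.0028]
railR [ 0.479  -0.4172  0.0884  0.0013]
topboardR_front [ 0.556  -0.4103  0.3017  0.0056]
C155 [ 0.586  -0.3555  0.155 ]
FRb [ 0.5164 -0.354   0.06  ]
RRb [ 0.5902 -0.3511  0.06  ]
FLb [ 0.5179 -0.3015  0.06  ]
gL_stop [0.7105 0.2438 0.08  ]
gL_near [0.4107 0.2214 0.115 ]
gR_stop [0.7126 0.1717 0.08  ]
gR_near [0.4098 0.1513 0.115 ]
```

View pics/cr.png

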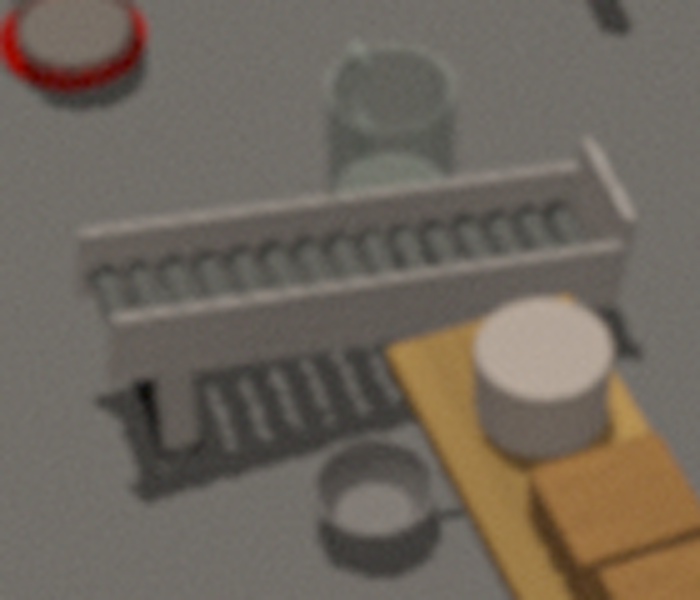

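The rack crop shows the near guide ends at (246,226.6) and (252.4,244). The far ends are at (346,213) and (354.4,228.6). The stop is at the far right end.

The moves give no pitch command. I'll first test whether the arm tilts when pushed at its reach limit, in free space ahead of the base. I start by raising and moving inboard.

>>> move_arm(
  moves=[
    {"gripper":100,"x":0,"y":0,"z":-6,"roll":-10},
    {"gripper":100,"x":0,"y":0,"z":-6,"roll":-10.3},
    {"gripper":100,"x":-4.3,"y":4.3,"z":0,"roll":0},
    {"gripper":100,"x":-4.3,"y":4.3,"z":0,"roll":0},
    {"gripper":100,"x":-4.3,"y":4.3,"z":0,"roll":0},
  ],
)

```text
time_s: 0.72
eef_pos: [0.329, 0.4091, 0.5244]
eef_rot: [0.0, 0.707, 0.708, -0.0]
wrist_force: [1.4, 0.2, 0.3]
opening: 1.0
```

```bash
python3 - <<'E'
from h import *
S=load('side0');T=load('top0')
fs=lambda u,v:(230+u/5-.4,180+v/5-.4); fr=lambda u,v:(225+u/4-.4,185+v/4-.4)
P={}
for n,a,b in [('Ln',(80,233),(55,450)),('Rn',(112,320),(157,450)),('Lf',(580,167),(36,42)),('Rf',(622,244),(135,38))]:
    p,g=tri(S,fs(*a),T,fr(*b)); P[n]=p; print(n,np.round(p,4),round(g,4))
n=(P['Ln']+P['Rn'])/2; f=(P['Lf']+P['Rf'])/2; d=f-n; print(n,f,np.linalg.norm(d),np.degrees([np.arctan2(d[1],d[0]),np.arctan2(d[2],np.hypot(*d[:2]))]))
E
```

```text
Ln [0.4113 0.2213 0.1159] 0.0014
Rn [0.4133 0.1513 0.115 ] 0.0071
Lf [0.7147 0.2455 0.0682] 0.0018
Rf [0.7164 0.1723 0.0732] 0.0037
[0.41233699 0.18626781 0.11543694] [0.71554728 0.2088967  0.07069547] 0.30732774864001766 [ 4.26812932 -8.37099757]
```

>>> move_arm(
  moves=[
    {"x":-4.2,"y":4.6},
    {"x":-4.2,"y":4.6},
    {"x":-4.2,"y":4.6},
    {"x":-4.2,"y":4.6},
    {"x":-4.2,"y":4.6},
  ],
)

```text
validation failed for argument at $.mo...
```

>>> move_arm(
  moves=[
    {"x":-4.2,"y":4.6},
    {"x":-4.2,"y":4.6},
    {"x":-4.2,"y":4.6},
    {"x":-4.2,"y":4.6},
    {"x":-4.2,"y":4.6},
  ],
)

```text
validation failed for argument at $.mo...
```

>>> move_arm(
  moves=[
    {"y":6},
    {"y":6},
    {"y":6},
  ],
)

```text
validation failed for argument at $.mo...
```

```bash
python3 - <<'E'
from h import *
print(ctrl.get_obs())
E
```

```text
{'time_s': 0.725, 'q': array([ 6.67264434e-01, -7.92226374e-03,  1.57123026e+00, -4.65411669e-05,
        1.57849540e+00, -9.04941416e-01]), 'dq': array([-0.94968981, -0.17969229,  0.18327334,  0.00142673, -0.0053225 ,
       -0.93439379]), 'joint_efforts': array([  5.89115828, -37.56567121, -37.45341182,   0.05175641,
         0.28978346,   1.25927959]), 'eef_pos': array([0.32899423, 0.40914155, 0.52444136]), 'eef_rot': array([ 1.06128834e-05,  7.06608385e-01,  7.07604818e-01, -1.07388598e-04]), 'wrist_force': array([1.43892822, 0.1596403 , 0.32330034]), 'torque': array([-0.00628611, -0.02295564,  0.0319449 ]), 'opening': 1.0000401742941165}
```

>>> move_arm(
  moves=[
    {"gripper":100,"x":-4.2,"y":4.6,"z":0,"roll":0},
    {"gripper":100,"x":-4.2,"y":4.6,"z":0,"roll":0},
    {"gripper":100,"x":-4.2,"y":4.6,"z":0,"roll":0},
    {"gripper":100,"x":-4.2,"y":4.6,"z":0,"roll":0},
    {"gripper":100,"x":-4.2,"y":4.6,"z":0,"roll":0},
  ],
)

```text
time_s: 1.35
eef_pos: [0.5596, 0.199, 0.5243]
eef_rot: [-0.0, 0.707, 0.707, -0.0]
wrist_force: [0.2, 0.1, -1.1]
opening: 0.998
```

>>> move_arm(
  moves=[
    {"gripper":100,"x":-4.2,"y":4.6,"z":0,"roll":0},
    {"gripper":100,"x":-4.2,"y":4.6,"z":0,"roll":0},
    {"gripper":100,"x":-4.2,"y":4.6,"z":0,"roll":0},
    {"gripper":100,"x":-4.2,"y":4.6,"z":0,"roll":0},
    {"gripper":100,"x":0,"y":4.6,"z":0,"roll":0},
  ],
)

```text
time_s: 1.98
eef_pos: [0.7899, 0.0281, 0.5237]
eef_rot: [-0.0, 0.709, 0.705, -0.001]
wrist_force: [0.6, 0.2, 0.2]
opening: 1.0
```

>>> move_arm(
  moves=[
    {"gripper":100,"x":0,"y":6,"z":0,"roll":0},
    {"gripper":100,"x":0,"y":6,"z":0,"roll":0},
    {"gripper":100,"x":0,"y":6,"z":0,"roll":0},
  ],
)

```text
time_s: 2.35
eef_pos: [0.8895, 0.0298, 0.4874]
eef_rot: [0.011, 0.707, 0.707, 0.014]
wrist_force: [0.1, -0.0, -0.9]
opening: 1.005
```

```bash
python3 - <<'E'
from h import *
o=ctrl.get_obs(); print(o['q'],o['dq'],o['eef_pos'],o['eef_rot'])
E
```

```text
[-0.10052094  0.96433929  0.30775717  0.00779264  1.83443583 -1.66937829] [-0.01086717  0.08870644 -0.06914624  0.03944637 -0.46576988 -0.0007712 ] [0.88951332 0.02978076 0.48744184] [0.01119477 0.70691411 0.70707224 0.01399859]
```

>>> move_arm(
  moves=[
    {"gripper":100,"x":0,"y":5,"z":-3,"roll":0},
    {"gripper":100,"x":0,"y":5,"z":-3,"roll":0},
    {"gripper":100,"x":0,"y":5,"z":-3,"roll":0},
    {"gripper":100,"x":0,"y":5,"z":-3,"roll":0},
  ],
)

```text
time_s: 2.85
eef_pos: [0.882, 0.0241, 0.5721]
eef_rot: [0.072, 0.703, 0.703, 0.076]
wrist_force: [-0.2, 0.1, 0.4]
opening: 1.001
```

```bash
cat >> h.py <<'E'
def st():
    from scipy.spatial.transform import Rotation as R
    o=ctrl.get_obs(); w,x,y,z=o['eef_rot']; M=R.from_quat([x,y,z,w]).as_matrix()
    print('t',round(o['time_s'],2),'q',np.round(o['q'],3),'p',np.round(o['eef_pos'],4)); print(np.round(M,3).tolist(),'tilt',np.degrees(np.arccos(-M[2,2])),'az',np.degrees(np.arctan2(M[1,2],M[0,2])),'grasp',np.round(o['eef_pos']+.155*M[:,2],4)); return o,M
E
python3 -c "
from h import *
st()"
```

```text
t 2.85 q [-0.111  0.876  0.298  0.029  1.762 -1.674] p [0.882  0.0241 0.5721]
[[-0.001, 0.978, 0.207], [1.0, -0.0, 0.006], [0.006, 0.207, -0.978]] tilt 11.949636966378694 az 1.611923950744903 grasp [0.914  0.0251 0.4205]
```

>>> move_arm(
  moves=[
    {"gripper":100,"x":0,"y":5,"z":-3,"roll":0},
    {"gripper":100,"x":0,"y":5,"z":-3,"roll":0},
    {"gripper":100,"x":0,"y":5,"z":-3,"roll":0},
    {"gripper":100,"x":0,"y":5,"z":-3,"roll":0},
  ],
)

```text
time_s: 3.35
eef_pos: [0.8663, 0.0187, 0.6463]
eef_rot: [0.12, 0.696, 0.696, 0.127]
wrist_force: [0.2, -0.7, -0.4]
opening: 0.997
```

```bash
python3 -c "
from h import *
st()"
```

```text
t 3.35 q [-0.124  0.793  0.298  0.052  1.704 -1.679] p [0.8663 0.0187 0.6463]
[[-0.002, 0.939, 0.344], [1.0, -0.001, 0.01], [0.009, 0.344, -0.939]] tilt 20.114093893410278 az 1.5849633315008882 grasp [0.9196 0.0202 0.5007]
```

>>> move_arm(
  moves=[
    {"gripper":100,"x":0,"y":6,"z":-1,"roll":0},
    {"gripper":100,"x":0,"y":6,"z":-1,"roll":0},
    {"gripper":100,"x":0,"y":6,"z":-1,"roll":0},
    {"gripper":100,"x":0,"y":6,"z":-1,"roll":0},
  ],
)

```text
time_s: 3.85
eef_pos: [0.8804, 0.0144, 0.668]
eef_rot: [0.174, 0.684, 0.684, 0.183]
wrist_force: [-1.3, -0.7, -0.7]
opening: 0.997
```

```bash
python3 -c "
from h import *
st()"
```

```text
t 3.85 q [-0.13   0.777  0.299  0.076  1.559 -1.683] p [0.8804 0.0144 0.668 ]
[[-0.003, 0.872, 0.489], [1.0, -0.003, 0.012], [0.012, 0.489, -0.872]] tilt 29.306804463852608 az 1.4409863403914545 grasp [0.9562 0.0163 0.5329]
```

>>> move_arm(
  moves=[
    {"gripper":100,"x":0,"y":6,"z":-1,"roll":0},
    {"gripper":100,"x":0,"y":6,"z":-1,"roll":0},
    {"gripper":100,"x":0,"y":-4,"z":-1,"roll":0},
  ],
)

```text
time_s: 4.22
eef_pos: [0.8482, 0.0115, 0.6748]
eef_rot: [0.202, 0.677, 0.676, 0.211]
wrist_force: [0.8, -0.8, -0.4]
opening: 1.0
```

```bash
cat >> h.py <<'E'
def go(G):
    o,M=st(); print('shift cm (tool)',np.round(100*M.T@(np.array(G)-.155*M[:,2]-o['eef_pos']),2))
E
python3 -c "
from h import *
go([.46,-.328,.33])"
```

```text
t 4.22 q [-0.142  0.61   0.558  0.093  1.387 -1.701] p [0.8482 0.0115 0.6748]
[[-0.003, 0.829, 0.559], [1.0, -0.005, 0.013], [0.013, 0.559, -0.829]] tilt 33.981087682107166 az 1.2923205682559666 grasp [0.9349 0.0135 0.5463]
shift cm (tool) [-34.27 -51.31  -9.03]
```

>>> move_arm(
  moves=[
    {"gripper":100,"x":-3.4,"y":-4.2,"z":-2.3,"roll":0},
    {"gripper":100,"x":-3.4,"y":-4.2,"z":-2.3,"roll":0},
    {"gripper":100,"x":-3.4,"y":-4.2,"z":-2.3,"roll":0},
    {"gripper":100,"x":-3.4,"y":-4.2,"z":-2.3,"roll":0},
    {"gripper":100,"x":-3.4,"y":-4.2,"z":-2.3,"roll":0},
  ],
)

```text
time_s: 4.85
eef_pos: [0.6059, -0.1587, 0.6542]
eef_rot: [0.202, 0.676, 0.676, 0.211]
wrist_force: [0.6, -1.1, 1.2]
opening: 0.998
```

>>> move_arm(
  moves=[
    {"gripper":100,"x":-3.4,"y":-4.2,"z":-2.3,"roll":0},
    {"gripper":100,"x":-3.4,"y":-4.2,"z":-2.3,"roll":0},
    {"gripper":100,"x":-3.4,"y":-4.2,"z":-2.3,"roll":0},
    {"gripper":100,"x":-3.4,"y":-4.2,"z":-2.3,"roll":0},
    {"gripper":100,"x":-3.4,"y":-4.2,"z":-2.3,"roll":0},
  ],
)

```text
time_s: 5.48
eef_pos: [0.3683, -0.3291, 0.6307]
eef_rot: [0.202, 0.676, 0.677, 0.21]
wrist_force: [0.4, -0.6, -0.3]
opening: 0.997
```

```bash
python3 -c "
from h import *
go([.462,-.328,.243])"
```

```text
t 5.47 q [-1.128 -0.229  1.614  0.535  1.499 -2.668] p [ 0.3683 -0.3291  0.6307]
[[-0.004, 0.83, 0.558], [1.0, -0.003, 0.01], [0.01, 0.558, -0.83]] tilt 33.89153230367463 az 1.0723603720876647 grasp [ 0.4547 -0.3275  0.5021]
shift cm (tool) [ -0.32 -13.84  21.91]
```

>>> move_arm(
  moves=[
    {"gripper":100,"x":0,"y":-2.8,"z":4.4,"roll":0},
    {"gripper":100,"x":0,"y":-2.8,"z":4.4,"roll":0},
    {"gripper":100,"x":0,"y":-2.8,"z":4.4,"roll":0},
    {"gripper":100,"x":0,"y":-2.8,"z":4.4,"roll":0},
    {"gripper":100,"x":-0.3,"y":-2.7,"z":4.3,"roll":0},
  ],
)

```text
time_s: 6.1
eef_pos: [0.3763, -0.3282, 0.3699]
eef_rot: [0.202, 0.676, 0.677, 0.21]
wrist_force: [0.7, -1.3, -0.3]
opening: 1.002
```

```bash
python3 - <<'E'
from h import *
c=snap('top','top1'); d=snap('side','side1')
a=cv2.resize(c['img'][190:300,370:480,::-1],None,fx=4,fy=4,interpolation=cv2.INTER_CUBIC)
b=cv2.resize(d['img'][310:420,290:390,::-1],None,fx=4,fy=4,interpolation=cv2.INTER_CUBIC)
cv2.imwrite('pics/v1.png',np.hstack([a,b]))
go([.540,-.328,.125])
E
```

```text
t 6.2 q [-1.11  -0.054  1.991  0.625  1.034 -2.96 ] p [ 0.3753 -0.3266  0.3656]
[[-0.004, 0.834, 0.552], [1.0, -0.008, 0.019], [0.021, 0.552, -0.834]] tilt 33.5287818904173 az 2.0169469401374713 grasp [ 0.4609 -0.3236  0.2364]
shift cm (tool) [-0.7   0.45 13.64]
```

View pics/v1.png

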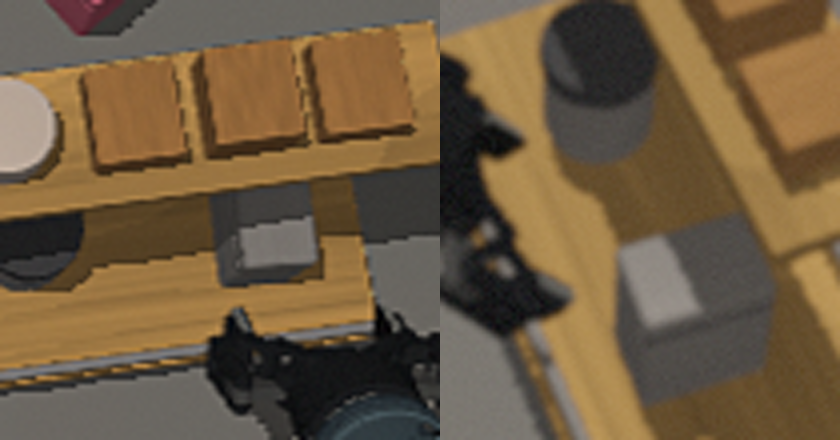

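The crop shows the jaws in front of the caddy, one finger to each side of it, and clear of the top board. Joint 6 is near its limit, so I turn the tool half round, which gives the same grasp.

>>> move_arm(
  moves=[
    {"gripper":100,"x":0,"y":0,"z":-3,"roll":10.6},
    {"gripper":100,"x":0,"y":0,"z":0,"roll":10.6},
    {"gripper":100,"x":0,"y":0,"z":0,"roll":10.6},
    {"gripper":100,"x":0,"y":0,"z":0,"roll":10.6},
    {"gripper":100,"x":0,"y":0,"z":0,"roll":10.6},
  ],
)

```text
time_s: 6.82
eef_pos: [0.36, -0.3293, 0.3988]
eef_rot: [0.087, 0.908, 0.301, 0.278]
wrist_force: [-0.3, 0.8, 0.5]
opening: 0.998
```

>>> move_arm(
  moves=[
    {"gripper":100,"x":0,"y":0,"z":0,"roll":10.6},
    {"gripper":100,"x":0,"y":0,"z":0,"roll":10.6},
    {"gripper":100,"x":0,"y":0,"z":0,"roll":10.6},
    {"gripper":100,"x":0,"y":0,"z":0,"roll":10.6},
    {"gripper":100,"x":0,"y":0,"z":0,"roll":10.6},
  ],
)

```text
time_s: 7.45
eef_pos: [0.36, -0.3293, 0.3987]
eef_rot: [-0.046, 0.947, -0.136, 0.288]
wrist_force: [-0.7, -0.0, -0.4]
opening: 1.0
```

>>> move_arm(
  moves=[
    {"gripper":100,"x":0,"y":0,"z":0,"roll":10.6},
    {"gripper":100,"x":0,"y":0,"z":0,"roll":10.6},
    {"gripper":100,"x":0,"y":0,"z":0,"roll":10.6},
    {"gripper":100,"x":0,"y":0,"z":0,"roll":10.6},
    {"gripper":100,"x":0,"y":0,"z":0,"roll":10.6},
  ],
)

```text
time_s: 8.07
eef_pos: [0.36, -0.3293, 0.3987]
eef_rot: [-0.17, 0.787, -0.544, 0.237]
wrist_force: [-0.4, 0.5, 0.7]
opening: 1.0
```

>>> move_arm(
  moves=[
    {"gripper":100,"x":0,"y":0,"z":0,"roll":10.6},
    {"gripper":100,"x":0,"y":0,"z":0,"roll":10.6},
    {"gripper":100,"x":0,"y":0,"z":0,"roll":0},
  ],
)

```text
time_s: 8.45
eef_pos: [0.36, -0.3292, 0.3982]
eef_rot: [0.21, -0.676, 0.677, -0.202]
wrist_force: [-0.2, -0.1, 0.6]
opening: 1.004
```

```bash
python3 - <<'E'
from h import *
T=load('top0'); ft=lambda u,v:(330+(u-160)/4-.4,190+v/4-.4)
print(onz(T,*ft(558,271),.155),onz(T,*ft(638,262),.155))
go([.540,-.328,.125])
E
```

```text
[ 0.50811741 -0.30078371  0.155     ] [ 0.51357377 -0.35548485  0.155     ]
t 8.45 q [-1.146 -0.119  1.981  0.611  1.104  0.193] p [ 0.36   -0.3292  0.3982]
[[0.002, -0.83, 0.558], [-1.0, 0.004, 0.01], [-0.01, -0.558, -0.83]] tilt 33.902289217911786 az 1.0091205265032306 grasp [ 0.4464 -0.3277  0.2695]
shift cm (tool) [ 0.2   0.29 17.22]
```

>>> move_arm(
  moves=[
    {"gripper":100,"x":0,"y":0.3,"z":4,"roll":0},
    {"gripper":100,"x":0,"y":0,"z":4,"roll":0},
    {"gripper":100,"x":0,"y":0,"z":3,"roll":0},
    {"gripper":100,"x":0,"y":0,"z":2,"roll":0},
    {"gripper":100,"x":0,"y":0,"z":1,"roll":0},
  ],
)

```text
time_s: 9.07
eef_pos: [0.4357, -0.327, 0.2777]
eef_rot: [-0.21, 0.677, -0.676, 0.201]
wrist_force: [-0.4, 1.1, -0.3]
opening: 1.003
```

```bash
python3 - <<'E'
from h import *
d=snap('side','side2');c=snap('top','top2')
a=cv2.resize(c['img'][190:300,370:480,::-1],None,fx=4,fy=4,interpolation=cv2.INTER_CUBIC)
b=cv2.resize(d['img'][310:420,290:390,::-1],None,fx=4,fy=4,interpolation=cv2.INTER_CUBIC)
cv2.imwrite('pics/v2.png',np.hstack([a,b]))
go([.540,-.328,.125])
E
```

```text
t 9.18 q [-0.994  0.181  1.951  0.712  0.811  0.127] p [ 0.4354 -0.3269  0.2776]
[[0.003, -0.831, 0.556], [-1.0, 0.005, 0.014], [-0.014, -0.556, -0.831]] tilt 33.80274903859645 az 1.3981874348538839 grasp [ 0.5216 -0.3248  0.1488]
shift cm (tool) [ 0.36 -0.21  2.99]
```

View pics/v2.png

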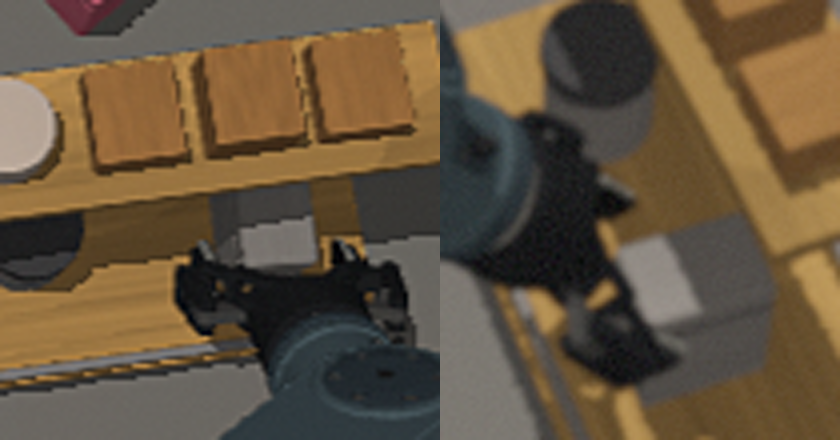

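The picture shows the fingers straddling the caddy, with the left finger at (200,270) and the right at (345,270) in the crop. Both are clear of the tin and the board. I go in and close.

>>> move_arm(
  moves=[
    {"gripper":100,"x":0.3,"y":-0.2,"z":1.7,"roll":0},
    {"gripper":100,"x":0,"y":0,"z":1.6,"roll":0},
    {"gripper":0,"x":0,"y":0,"z":0,"roll":0},
    {"gripper":0,"x":0,"y":0,"z":0,"roll":0},
    {"gripper":0,"x":0,"y":0,"z":0,"roll":0},
  ],
)

```text
time_s: 9.8
eef_pos: [0.4548, -0.3295, 0.2514]
eef_rot: [0.211, -0.675, 0.678, -0.2]
wrist_force: [-0.7, 0.0, 0.1]
opening: 0.607
```

>>> move_arm(
  moves=[
    {"gripper":0,"x":0,"y":0,"z":0,"roll":0},
    {"gripper":0,"x":0,"y":0,"z":0,"roll":0},
    {"gripper":0,"x":0,"y":0,"z":0,"roll":0},
  ],
)

```text
time_s: 10.18
eef_pos: [0.455, -0.3295, 0.2513]
eef_rot: [0.211, -0.675, 0.678, -0.2]
wrist_force: [-5.0, 0.4, 4.1]
opening: 0.605
```

>>> move_arm(
  moves=[
    {"gripper":0,"x":0,"y":-0.6,"z":-0.8,"roll":0},
    {"gripper":0,"x":0,"y":-1.0,"z":-1.5,"roll":0},
    {"gripper":0,"x":0,"y":-1.0,"z":-1.5,"roll":0},
    {"gripper":0,"x":0,"y":0,"z":0,"roll":0},
  ],
)

```text
time_s: 10.68
eef_pos: [0.4561, -0.3308, 0.2998]
eef_rot: [0.21, -0.676, 0.677, -0.202]
wrist_force: [-0.2, 0.7, -3.1]
opening: 0.602
```

```bash
python3 - <<'E'
from h import *
d=snap('side','side3')
cv2.imwrite('pics/v3.png',cv2.resize(d['img'][300:440,270:400,::-1],None,fx=4,fy=4,interpolation=cv2.INTER_CUBIC))
o,M=st(); print(o['wrist_force'],o['opening'])
E
```

```text
t 10.72 q [-0.963  0.181  1.898  0.679  0.831  0.201] p [ 0.4558 -0.3304  0.2984]
[[0.001, -0.83, 0.557], [-1.0, 0.006, 0.011], [-0.013, -0.557, -0.83]] tilt 33.871872754258575 az 1.1730589994716096 grasp [ 0.5422 -0.3286  0.1698]
[ 0.35420686 -0.72285744 -3.88658981] 0.6072696904107551
```

View pics/v3.png

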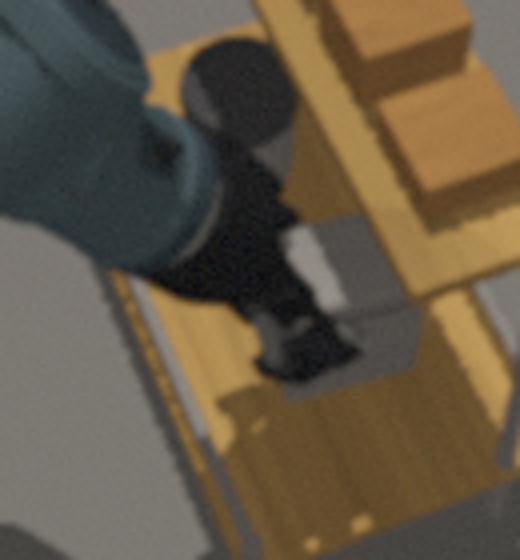

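The crop shows the caddy held upright and lifted about 48 mm. It is clear of the rail and the top board, and the tin has not moved. I bring it out over the rail.

>>> move_arm(
  moves=[
    {"gripper":0,"x":0,"y":2.2,"z":-1.5,"roll":0},
    {"gripper":0,"x":0,"y":3.0,"z":-2.0,"roll":0},
    {"gripper":0,"x":0,"y":3.0,"z":-2.0,"roll":0},
    {"gripper":0,"x":0,"y":3.0,"z":-2.0,"roll":0},
    {"gripper":0,"x":0,"y":-1.1,"z":-2.7,"roll":0},
  ],
)

```text
time_s: 11.35
eef_pos: [0.3128, -0.3294, 0.3232]
eef_rot: [0.212, -0.674, 0.679, -0.197]
wrist_force: [-0.1, -0.5, -2.5]
opening: 0.606
```

```bash
python3 -c "
from h import *
go([.455,.190,.25])"
```

```text
t 11.35 q [-1.255 -0.08   2.112  0.666  1.035 -0.005] p [ 0.3128 -0.3294  0.3232]
[[-0.001, -0.833, 0.553], [-1.0, 0.012, 0.017], [-0.021, -0.553, -0.833]] tilt 33.62581382358506 az 1.7846949447799927 grasp [ 0.3986 -0.3267  0.1941]
shift cm (tool) [-51.79  -7.15  -0.64]
```

>>> move_arm(
  moves=[
    {"gripper":0,"x":-3.5,"y":-1.5,"z":0,"roll":0},
    {"gripper":0,"x":-5.2,"y":-1.5,"z":0,"roll":0},
    {"gripper":0,"x":-5.2,"y":-1.5,"z":0,"roll":0},
    {"gripper":0,"x":-5.2,"y":-1.5,"z":0,"roll":0},
    {"gripper":0,"x":-5.2,"y":-1.0,"z":0,"roll":0},
  ],
)

```text
time_s: 11.98
eef_pos: [0.3725, -0.0866, 0.3683]
eef_rot: [0.211, -0.675, 0.678, -0.2]
wrist_force: [2.0, -0.4, -3.9]
opening: 0.606
```

>>> move_arm(
  moves=[
    {"gripper":0,"x":-5.2,"y":0,"z":0,"roll":0},
    {"gripper":0,"x":-5.2,"y":0,"z":0,"roll":0},
    {"gripper":0,"x":-5.2,"y":0,"z":0,"roll":0},
    {"gripper":0,"x":-5.2,"y":0,"z":0,"roll":0},
    {"gripper":0,"x":-5.2,"y":0,"z":0,"roll":0},
  ],
)

```text
time_s: 12.6
eef_pos: [0.3715, 0.1736, 0.3718]
eef_rot: [0.211, -0.675, 0.678, -0.2]
wrist_force: [1.2, -0.0, -4.1]
opening: 0.606
```

```bash
python3 -c "
from h import *
go([.460,.190,.170])"
```

```text
t 12.6 q [ 0.177 -0.351  2.218 -0.132  0.695  1.827] p [0.3715 0.1736 0.3718]
[[0.001, -0.831, 0.556], [-1.0, 0.008, 0.014], [-0.016, -0.556, -0.831]] tilt 33.763013998472616 az 1.4308689606910039 grasp [0.4576 0.1758 0.243 ]
shift cm (tool) [-1.31  3.87  6.22]
```

>>> move_arm(
  moves=[
    {"gripper":0,"x":-0.7,"y":1.8,"z":3.0,"roll":-1.5},
    {"gripper":0,"x":-0.6,"y":1.8,"z":2.8,"roll":-1},
    {"gripper":0,"x":0,"y":0,"z":0,"roll":0},
  ],
)

```text
time_s: 12.98
eef_pos: [0.3726, 0.1854, 0.3006]
eef_rot: [-0.203, 0.691, -0.663, 0.202]
wrist_force: [-0.7, -0.5, -3.6]
opening: 0.605
```

```bash
python3 - <<'E'
from h import *
d=snap('side','side4');c=snap('top','top4')
a=cv2.resize(c['img'][200:320,210:310,::-1],None,fx=4,fy=4,interpolation=cv2.INTER_CUBIC)
b=cv2.resize(d['img'][180:300,220:320,::-1],None,fx=4,fy=4,interpolation=cv2.INTER_CUBIC)
cv2.imwrite('pics/v4.png',np.hstack([a,b]))
go([.460,.190,.152])
E
```

```text
t 13.07 q [ 0.211 -0.203  2.263 -0.213  0.51   1.897] p [0.3747 0.1852 0.3044]
[[0.037, -0.831, 0.555], [-0.999, -0.036, 0.013], [0.009, -0.555, -0.832]] tilt 33.743206287517495 az 1.3586637229630438 grasp [0.4608 0.1872 0.1755]
shift cm (tool) [-0.3   1.36  1.91]
```

View pics/v4.png

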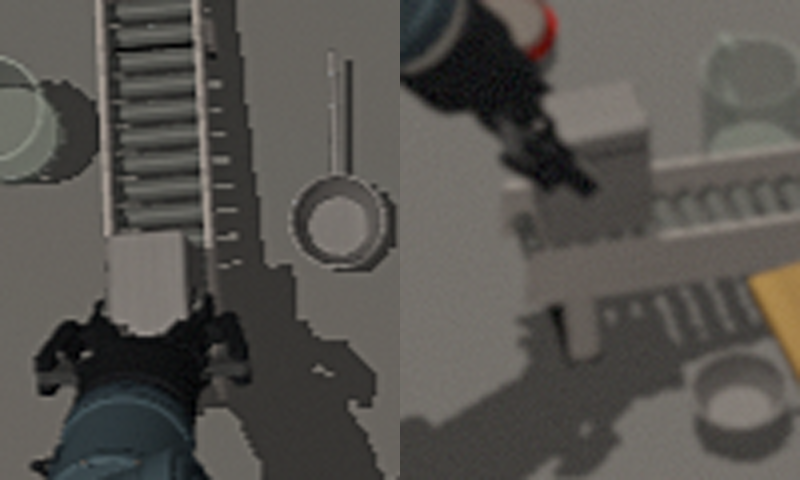

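```bash
python3 - <<'E'
from h import *
T=load('top4');f=lambda u,v:(210+u/4-.4,200+v/4-.4)
for p,z in [((110,237),.207),((186,233),.207),((107,237),.107),((211,240),.107),((103,100),.09),((198,100),.09)]: print(p,np.round(onz(T,*f(*p),z),4))
E
```

```text
(110, 237) [0.5029 0.2132 0.207 ]
(186, 233) [0.5049 0.1635 0.207 ]
(107, 237) [0.5185 0.2294 0.107 ]
(211, 240) [0.5154 0.1566 0.107 ]
(103, 100) [0.6204 0.236  0.09  ]
(198, 100) [0.6195 0.168  0.09  ]
```

The caddy is over the upper end, inside the guides, and 3–4 mm to the right of mid-lane. I correct that while lowering.

>>> move_arm(
  moves=[
    {"gripper":0,"x":-0.4,"y":0.6,"z":0.8,"roll":0},
    {"gripper":0,"x":0,"y":0.4,"z":0.6,"roll":0},
    {"gripper":0,"x":0,"y":0,"z":0,"roll":0},
  ],
)

```text
time_s: 13.45
eef_pos: [0.3738, 0.1889, 0.2864]
eef_rot: [-0.206, 0.69, -0.663, 0.204]
wrist_force: [-0.3, -0.4, -2.7]
opening: 0.608
```

```bash
python3 -c "
from h import *
go([.460,.190,.152])"
```

```text
t 13.45 q [ 0.222 -0.16   2.272 -0.249  0.462  1.945] p [0.3738 0.1889 0.2864]
[[0.037, -0.831, 0.555], [-0.999, -0.036, 0.013], [0.009, -0.555, -0.832]] tilt 33.72250403432451 az 1.3166842674150057 grasp [0.4598 0.1909 0.1575]
shift cm (tool) [0.08 0.29 0.46]
```

>>> move_arm(
  moves=[
    {"gripper":0,"x":0,"y":0.1,"z":0.17,"roll":0},
    {"gripper":0,"x":0,"y":0.1,"z":0.17,"roll":0},
    {"gripper":0,"x":0,"y":0,"z":0,"roll":0},
  ],
)

```text
time_s: 13.82
eef_pos: [0.3742, 0.1891, 0.2828]
eef_rot: [-0.206, 0.69, -0.663, 0.205]
wrist_force: [-0.2, -0.2, -3.4]
opening: 0.604
```

>>> move_arm(
  moves=[
    {"gripper":0,"x":0,"y":0.11,"z":0.17,"roll":0},
    {"gripper":0,"x":0,"y":0,"z":0,"roll":0},
  ],
)

```text
time_s: 14.08
eef_pos: [0.3742, 0.1891, 0.2807]
eef_rot: [-0.206, 0.69, -0.663, 0.205]
wrist_force: [0.1, -0.3, -3.6]
opening: 0.603
```

>>> move_arm(
  moves=[
    {"gripper":0,"x":0,"y":0.11,"z":0.17,"roll":0},
    {"gripper":0,"x":0,"y":0,"z":0,"roll":0},
  ],
)

```text
time_s: 14.32
eef_pos: [0.3742, 0.189, 0.2787]
eef_rot: [-0.206, 0.69, -0.663, 0.205]
wrist_force: [0.3, 0.7, -3.3]
opening: 0.604
```

>>> move_arm(
  moves=[
    {"gripper":0,"x":0,"y":0.11,"z":0.17,"roll":0},
    {"gripper":0,"x":0,"y":0,"z":0,"roll":0},
  ],
)

```text
time_s: 14.58
eef_pos: [0.3749, 0.1891, 0.2774]
eef_rot: [-0.207, 0.69, -0.663, 0.205]
wrist_force: [0.1, -0.4, 0.7]
opening: 0.608
```

>>> move_arm(
  moves=[
    {"gripper":0,"x":0,"y":0.11,"z":0.17,"roll":0},
    {"gripper":0,"x":0,"y":0,"z":0,"roll":0},
  ],
)

```text
time_s: 14.82
eef_pos: [0.376, 0.1892, 0.2769]
eef_rot: [-0.209, 0.689, -0.662, 0.206]
wrist_force: [0.5, -3.1, 6.8]
opening: 0.606
```

>>> move_arm(
  moves=[
    {"gripper":0,"x":0,"y":0.11,"z":0.17,"roll":0},
    {"gripper":0,"x":0,"y":0,"z":0,"roll":0},
  ],
)

```text
time_s: 15.08
eef_pos: [0.3773, 0.1893, 0.2764]
eef_rot: [-0.21, 0.689, -0.662, 0.208]
wrist_force: [0.1, -5.5, 12.8]
opening: 0.601
```

>>> move_arm(
  moves=[
    {"gripper":0,"x":0,"y":0.11,"z":0.17,"roll":0},
    {"gripper":0,"x":0,"y":0,"z":0,"roll":0},
  ],
)

```text
time_s: 15.32
eef_pos: [0.3785, 0.1894, 0.2759]
eef_rot: [-0.212, 0.689, -0.661, 0.209]
wrist_force: [0.5, -6.0, 21.1]
opening: 0.6
```

```bash
python3 - <<'E'
from h import *
d=snap('side','side5')
cv2.imwrite('pics/v5.png',cv2.resize(d['img'][180:280,230:330,::-1],None,fx=6,fy=6,interpolation=cv2.INTER_CUBIC))
o,M=st(); print(o['wrist_force'],o['torque'])
E
```

```text
t 15.38 q [ 0.221 -0.125  2.273 -0.277  0.412  1.972] p [0.3785 0.1894 0.2759]
[[0.038, -0.822, 0.568], [-0.999, -0.036, 0.015], [0.008, -0.568, -0.823]] tilt 34.61595991479838 az 1.532687017422193 grasp [0.4665 0.1918 0.1484]
[ 0.833115   -6.91834025 20.33014742] [-0.97416374 -1.01671887 -0.44549513]
```

View pics/v5.png

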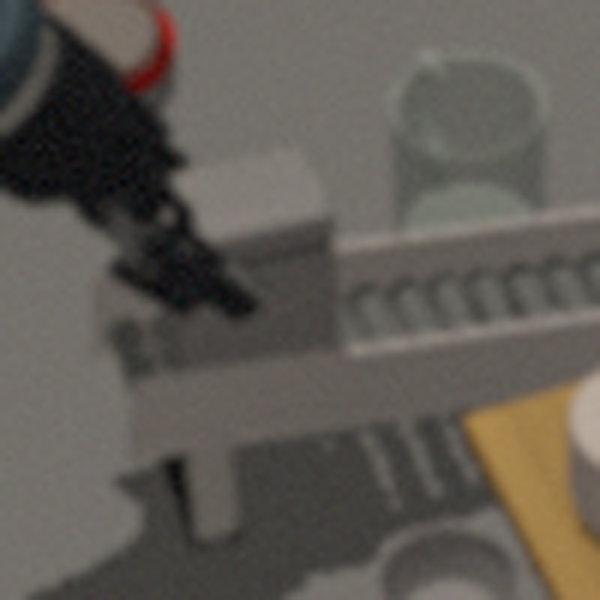

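The picture shows the caddy on the upper end with its level underside resting on its rear edge and its nose about 10 mm off the rollers. Pressing doesn't pivot it. I stop pressing and lift off, then use the inner reach limit to lower the tilt by 8° so the underside matches the slope.

>>> move_arm(
  moves=[
    {"gripper":0,"x":0,"y":-1.2,"z":-1.7,"roll":0},
    {"gripper":0,"x":0,"y":-2.3,"z":-3.3,"roll":0},
    {"gripper":0,"x":0,"y":-2.3,"z":-3.3,"roll":0},
    {"gripper":0,"x":0,"y":3.3,"z":-2.3,"roll":0},
    {"gripper":0,"x":0,"y":3.3,"z":-2.3,"roll":0},
  ],
)

```text
time_s: 16.0
eef_pos: [0.295, 0.1868, 0.3733]
eef_rot: [-0.206, 0.69, -0.663, 0.204]
wrist_force: [-0.6, -0.4, -4.0]
opening: 0.604
```

>>> move_arm(
  moves=[
    {"gripper":0,"x":0,"y":3.3,"z":-2.3,"roll":0},
    {"gripper":0,"x":0,"y":3.3,"z":-2.3,"roll":0},
  ],
)

```text
time_s: 16.25
eef_pos: [0.2143, 0.1837, 0.3742]
eef_rot: [-0.206, 0.69, -0.663, 0.204]
wrist_force: [-0.8, 0.3, -2.0]
opening: 0.606
```

```bash
python3 -c "
from h import *
st()"
```

```text
t 16.25 q [ 0.388 -0.8    2.445 -0.245  0.954  2.006] p [0.2143 0.1837 0.3742]
[[0.036, -0.831, 0.555], [-0.999, -0.035, 0.013], [0.009, -0.555, -0.832]] tilt 33.69689100297305 az 1.3031086635457565 grasp [0.3003 0.1856 0.2453]
```

>>> move_arm(
  moves=[
    {"gripper":0,"x":0,"y":2.5,"z":-1.7,"roll":0},
    {"gripper":0,"x":0,"y":2.5,"z":-1.7,"roll":0},
    {"gripper":0,"x":0,"y":2.5,"z":-1.7,"roll":0},
  ],
)

```text
time_s: 16.62
eef_pos: [0.1308, 0.2013, 0.3725]
eef_rot: [-0.2, 0.688, -0.665, 0.209]
wrist_force: [-0.7, 0.9, -3.8]
opening: 0.602
```

```bash
python3 -c "
from h import *
st()"
```

```text
t 16.62 q [ 0.724 -0.894  2.482 -0.42   1.131  2.36 ] p [0.1308 0.2013 0.3725]
[[0.027, -0.833, 0.553], [-0.999, -0.035, -0.003], [0.022, -0.552, -0.833]] tilt 33.56715965681318 az -0.3004592905278314 grasp [0.2165 0.2009 0.2433]
```

>>> move_arm(
  moves=[
    {"gripper":0,"x":4,"y":-3,"z":-1,"roll":0},
    {"gripper":0,"x":4,"y":-3,"z":-1,"roll":0},
    {"gripper":0,"x":0,"y":4,"z":0,"roll":0},
    {"gripper":0,"x":0,"y":4,"z":0,"roll":0},
    {"gripper":0,"x":0,"y":4,"z":0,"roll":0},
  ],
)

```text
time_s: 17.25
eef_pos: [0.1049, 0.1945, 0.353]
eef_rot: [-0.174, 0.683, -0.674, 0.221]
wrist_force: [-0.2, 1.2, -3.5]
opening: 0.603
```

```bash
python3 -c "
from h import *
st()"
```

```text
t 17.25 q [ 0.827 -0.894  2.517 -0.486  1.2    2.489] p [0.1049 0.1945 0.353 ]
[[-0.005, -0.844, 0.536], [-0.998, -0.032, -0.06], [0.068, -0.536, -0.842]] tilt 32.667360132449595 az -6.384294154452377 grasp [0.188  0.1852 0.2225]
```

Near the base, joint 2 hit its limit and the tool slid sideways, which spoilt the orientation. I fit the arm's kinematics from the logged poses to plan the correction properly.

```bash
cat > kin.py <<'E'
import numpy as np
from scipy.optimize import least_squares
from scipy.spatial.transform import Rotation as R
D=[([1.0107,.1815,1.6079,0,1.3538,-.2063],[.1991,.5392,.4038],None),([.6673,-.0079,1.5712,0,1.5785,-.9049],[.3290,.4091,.5244],None),
([-.111,.876,.298,.029,1.762,-1.674],[.882,.0241,.5721],[.207,.006,-.978]),([-.124,.793,.298,.052,1.704,-1.679],[.8663,.0187,.6463],[.344,.01,-.939]),
([-.13,.777,.299,.076,1.559,-1.683],[.8804,.0144,.668],[.489,.012,-.872]),([-.142,.61,.558,.093,1.387,-1.701],[.8482,.0115,.6748],[.559,.013,-.829]),
([-1.128,-.229,1.614,.535,1.499,-2.668],[.3683,-.3291,.6307],[.558,.01,-.83]),([-1.146,-.119,1.981,.611,1.104,.193],[.36,-.3292,.3982],[.558,.01,-.83]),
([-.963,.181,1.898,.679,.831,.201],[.4558,-.3304,.2984],[.557,.011,-.83]),([.222,-.16,2.272,-.249,.462,1.945],[.3738,.1889,.2864],[.555,.013,-.832]),
([.388,-.8,2.445,-.245,.954,2.006],[.2143,.1837,.3742],[.555,.013,-.832]),([.827,-.894,2.517,-.486,1.2,2.489],[.1049,.1945,.353],[.536,-.06,-.842])]
s4=s6=1
def fk(q,k):
    h,l2,l3,a,d6,o,a1=k
    Rb=R.from_euler('z',q[0]); Rf=Rb*R.from_euler('y',q[1]+q[2]); T=Rf*R.from_euler('z',s4*q[3])*R.from_euler('y',q[4])*R.from_euler('z',s6*q[5])
    return Rb.apply([a1+l2*np.sin(q[1]),o,h+l2*np.cos(q[1])])+Rf.apply([a,0,l3])+T.apply([0,0,d6]),T.as_matrix()
def res(k):
    r=[]
    for q,p,z in D:
        P,M=fk(q,k); r+=list(P-p)
        if z: r+=list(.1*(M[:,2]-z))
    return np.array(r)
best=None
for s4 in(1,-1):
    f=least_squares(res,[.3,.4,.4,0,.1,.1,0]); 
    if best is None or f.cost<best[1].cost: best=(s4,f)
s4,f=best; K=f.x
if __name__=='__main__':
    print(s4,np.round(K,4),np.abs(f.fun).max())
    for s6 in(1,-1): print(s6,np.round(fk(D[8][0],K)[1],3).tolist())
E
python3 kin.py
```

```text
1 [ 3.136e-01  4.382e-01  5.149e-01  8.560e-02  1.455e-01  1.178e-01
 -4.000e-04] 0.0004698146533591938
1 [[-0.001, 0.83, 0.557], [1.0, -0.006, 0.011], [0.013, 0.557, -0.83]]
-1 [[-0.326, 0.764, 0.557], [0.923, 0.385, 0.011], [-0.206, 0.518, -0.83]]
```

```bash
cat > sim.py <<'E'
from kin import *
lo=np.array([-2.99,-.89,.3,-1.14,0,-3.12]);hi=np.array([2.99,2.07,2.58,4.28,2.63,3.12]);v=.7*.125*np.array([2.57,2.57,3.01,3.14,3.14,3.14])
F=R.from_euler('z',np.pi).as_matrix()
def fkt(q): p,M=fk(q,K); return p,M@F
def step(q,sh,roll,w):
    p,M=fkt(q); P=p+M@np.array(sh)/100; T=M@R.from_euler('z',roll,degrees=True).as_matrix()
    def e(x):
        a,B=fkt(x); return np.r_[a-P,w*R.from_matrix(T@B.T).as_rotvec()]
    l=np.maximum(lo,q-v)-1e-6;h=np.minimum(hi,q+v)+1e-6
    return least_squares(e,np.clip(q,l+1e-7,h-1e-7),bounds=(l,h),max_nfev=30).x
def tilt(q): M=fkt(q)[1]; return np.degrees(np.arccos(-M[2,2])),np.degrees(np.arctan2(M[1,2],M[0,2]))
def ik(P,M,q0):
    e=lambda x:np.r_[fkt(x)[0]-P,.3*R.from_matrix(M@fkt(x)[1].T).as_rotvec()]
    f=least_squares(e,np.clip(q0,lo+1e-3,hi-1e-3),bounds=(lo,hi)); return f.x,np.abs(f.fun).max()
E
python3 - <<'E'
from sim import *
for w in(.1,.2,.3,.5,1):
    q=np.array([-.1005,.9643,.3078,.0078,1.8344,-1.6694])
    for i in range(8): q=step(q,[0,5,-3],0,w)
    print(w,np.round(fkt(q)[0],3),tilt(q),'obs .866 .0187 .646 tilt20.1')
E
```

```text
0.1 [0.9   0.017 0.852] (np.float64(80.98664380577115), np.float64(1.5725979616414532)) obs .866 .0187 .646 tilt20.1
0.2 [0.899 0.018 0.754] (np.float64(54.43388831089694), np.float64(1.676401041180966)) obs .866 .0187 .646 tilt20.1
0.3 [0.888 0.018 0.677] (np.float64(33.937115591593695), np.float64(1.8068051007066233)) obs .866 .0187 .646 tilt20.1
0.5 [0.873 0.018 0.611] (np.float64(15.469179685199098), np.float64(2.1692229402160668)) obs .866 .0187 .646 tilt20.1
1 [0.863 0.018 0.576] (np.float64(5.57295496247591), np.float64(3.312612812727876)) obs .866 .0187 .646 tilt20.1
```

```bash
cat > search.py <<'E'
from sim import *
q0=np.array([.827,-.894,2.517,-.486,1.2,2.489]); p0,M0=fkt(q0)
t,a=np.radians([25.6,4]); Z=np.array([np.sin(t)*np.cos(a),np.sin(t)*np.sin(a),-np.cos(t)])
rng=np.random.default_rng(0); out=[]
for i in range(700):
    P=np.array([rng.uniform(.16,.34),rng.uniform(-.25,.16),rng.uniform(.25,.5)]); q,e=ik(P,M0,q0*[0,1,1,1,1,1]+[np.arctan2(P[1],P[0])-.3,.5,0,0,0,0])
    if e>1e-3 or np.abs(q[5])>2.9: continue
    al=rng.uniform(100,260); be=rng.uniform(-60,40); d=np.r_[np.cos(np.radians(be))*np.array([np.cos(np.radians(al)),np.sin(np.radians(al))]),np.sin(np.radians(be))]
    qs=q.copy()
    for n in range(1,9):
        qs=step(qs,4*fkt(qs)[1].T@d,0,.42); p,M=fkt(qs); g=p+.155*M[:,2]
        if g[2]-.07<.05 or np.hypot(*g[:2])<.2: break
        er=np.degrees(np.arccos(np.clip(M[:,2]@Z,-1,1)))
        if er<3: out.append((er+.2*n,er,n,np.round(P,3),round(al),round(be),np.round(q,2),np.round(p,3),np.round(qs,2)))
out.sort(key=lambda o:o[0])
for o in out[:8]: print(*o)
print(len(out))
E
timeout 500 python3 search.py
```

```text
1.7281187444515926 0.5281187444515926 6 [ 0.256 -0.156  0.338] 140 -13 [-1.22 -0.72  2.48  0.55  1.17  0.17] [ 0.218 -0.12   0.312] [-1.32 -0.89  2.58  0.46  1.39  0.15]
1.795381441162061 0.5953814411620607 6 [ 0.277 -0.141  0.466] 143 7 [-1.1  -0.79  2.26  0.48  1.36  0.43] [ 0.252 -0.097  0.505] [-1.07 -0.89  2.21  0.4   1.61  0.53]
1.8682497047779145 0.26824970477791443 8 [ 0.331 -0.061  0.439] 180 -7 [-0.68 -0.71  2.28  0.33  1.1   0.8 ] [ 0.19  -0.165  0.382] [-1.52 -0.89  2.44  0.45  1.59  0.03]
2.034500803875293 0.4345008038752931 8 [ 0.258 -0.188  0.401] 126 -3 [-1.26 -0.7   2.35  0.54  1.28  0.19] [ 0.265 -0.035  0.354] [-0.79 -0.89  2.5   0.35  1.26  0.68]
2.040336917508851 0.6403369175088508 7 [ 0.243 -0.149  0.43 ] 129 29 [-1.28 -0.88  2.36  0.53  1.44  0.26] [ 0.256 -0.06   0.579] [-0.93 -0.89  2.06  0.36  1.7   0.71]
2.1620869590029885 0.7620869590029883 7 [ 0.258 -0.188  0.401] 126 -3 [-1.26 -0.7   2.35  0.54  1.28  0.19] [ 0.262 -0.062  0.361] [-0.92 -0.89  2.49  0.39  1.3   0.55]
2.2549768068492013 1.0549768068492011 6 [ 0.243 -0.149  0.43 ] 129 29 [-1.28 -0.88  2.36  0.53  1.44  0.26] [ 0.256 -0.08   0.555] [-1.   -0.89  2.11  0.39  1.67  0.62]
2.367344747711559 0.9673447477115588 7 [ 0.262 -0.2    0.41 ] 128 22 [-1.27 -0.66  2.31  0.54  1.28  0.19] [ 0.246 -0.107  0.522] [-1.14 -0.89  2.17  0.43  1.67  0.48]
49
```

```bash
cat > plan.py <<'E'
from sim import *
def run(q,legs,w=.42):
    for D,n in legs:
        M=fkt(q)[1]; s=np.round(100*M.T@np.array(D)/n,1); print('rows',n,s)
        for _ in range(n): q=step(q,s,0,w)
        print('  p',np.round(fkt(q)[0],3),'q',np.round(q,2),'tilt',np.round(tilt(q),1),'xz',round(fkt(q)[1][2,0],3))
    return q
E
python3 - <<'E'
from plan import *
d=np.array([np.cos(np.radians(-13))*np.cos(np.radians(140)),np.cos(np.radians(-13))*np.sin(np.radians(140)),np.sin(np.radians(-13))])*.04
run(np.array([.827,-.894,2.517,-.486,1.2,2.489]),[((.235,-.095,.05),5),((.02,-.2,-.02),5),((-.104,-.056,-.045),3)]+[(d,1)]*6)
E
```

```text
rows 5 [ 1.9 -4.4  1.8]
  p [0.338 0.109 0.401] q [ 0.   -0.57  2.29 -0.09  0.86  1.6 ] tilt [32.7 -7.1] xz 0.073
rows 5 [4.  0.  0.8]
  p [ 0.358 -0.093  0.382] q [-0.71 -0.52  2.3   0.39  0.91  0.69] tilt [32.7 -7.1] xz 0.073
rows 3 [ 1.8  3.8 -0.5]
  p [ 0.253 -0.15   0.338] q [-1.23 -0.76  2.5   0.55  1.18  0.17] tilt [32.7 -7.1] xz 0.073
rows 1 [-2.5  2.9 -1. ]
  p [ 0.234 -0.133  0.326] q [-1.3  -0.89  2.57  0.55  1.28  0.14] tilt [32.3 -6.5] xz 0.068
rows 1 [-2.5  2.9 -1. ]
  p [ 0.231 -0.13   0.319] q [-1.3  -0.89  2.58  0.53  1.29  0.14] tilt [31.1 -4.8] xz 0.053
rows 1 [-2.6  2.9 -0.9]
  p [ 0.229 -0.126  0.317] q [-1.3  -0.89  2.58  0.51  1.31  0.15] tilt [29.8 -3. ] xz 0.037
rows 1 [-2.6  3.  -0.8]
  p [ 0.227 -0.122  0.315] q [-1.29 -0.89  2.58  0.49  1.33  0.16] tilt [28.4 -1. ] xz 0.021
rows 1 [-2.6  3.  -0.6]
  p [ 0.225 -0.118  0.314] q [-1.28 -0.89  2.58  0.47  1.34  0.18] tilt [27.1  1.2] xz 0.005
rows 1 [-2.6  3.  -0.5]
  p [ 0.223 -0.114  0.312] q [-1.27 -0.89  2.58  0.45  1.36  0.19] tilt [25.8  3.5] xz -0.011
```

>>> move_arm(
  moves=[
    {"gripper":0,"x":1.9,"y":-4.4,"z":1.8,"roll":0},
    {"gripper":0,"x":1.9,"y":-4.4,"z":1.8,"roll":0},
    {"gripper":0,"x":1.9,"y":-4.4,"z":1.8,"roll":0},
    {"gripper":0,"x":1.9,"y":-4.4,"z":1.8,"roll":0},
    {"gripper":0,"x":1.9,"y":-4.4,"z":1.8,"roll":0},
  ],
)

```text
time_s: 17.88
eef_pos: [0.3393, 0.1089, 0.4009]
eef_rot: [-0.172, 0.684, -0.673, 0.222]
wrist_force: [-0.6, 1.0, -2.6]
opening: 0.604
```

>>> move_arm(
  moves=[
    {"gripper":0,"x":4,"y":0,"z":0.8,"roll":0},
    {"gripper":0,"x":4,"y":0,"z":0.8,"roll":0},
    {"gripper":0,"x":4,"y":0,"z":0.8,"roll":0},
    {"gripper":0,"x":4,"y":0,"z":0.8,"roll":0},
    {"gripper":0,"x":4,"y":0,"z":0.8,"roll":0},
  ],
)

```text
time_s: 18.5
eef_pos: [0.3584, -0.0932, 0.3813]
eef_rot: [-0.172, 0.684, -0.673, 0.222]
wrist_force: [0.1, -0.1, -3.1]
opening: 0.601
```

>>> move_arm(
  moves=[
    {"gripper":0,"x":1.8,"y":3.8,"z":-0.5,"roll":0},
    {"gripper":0,"x":1.8,"y":3.8,"z":-0.5,"roll":0},
    {"gripper":0,"x":1.8,"y":3.8,"z":-0.5,"roll":0},
  ],
)

```text
time_s: 18.88
eef_pos: [0.2533, -0.1489, 0.3364]
eef_rot: [-0.172, 0.685, -0.672, 0.221]
wrist_force: [-0.2, -0.7, -3.8]
opening: 0.603
```

>>> move_arm(
  moves=[
    {"gripper":0,"x":-2.5,"y":2.9,"z":-1.0,"roll":0},
    {"gripper":0,"x":-2.5,"y":2.9,"z":-1.0,"roll":0},
    {"gripper":0,"x":-2.6,"y":2.9,"z":-0.9,"roll":0},
    {"gripper":0,"x":-2.6,"y":3.0,"z":-0.8,"roll":0},
  ],
)

```text
time_s: 19.38
eef_pos: [0.227, -0.1228, 0.3175]
eef_rot: [-0.169, 0.696, -0.674, 0.181]
wrist_force: [0.6, 0.7, -3.3]
opening: 0.606
```

```bash
python3 -c "
from h import *
st()"
```

```text
t 19.38 q [-1.293 -0.894  2.577  0.493  1.332  0.156] p [ 0.227  -0.1228  0.3175]
[[0.027, -0.877, 0.48], [-0.999, -0.035, -0.007], [0.023, -0.479, -0.877]] tilt 28.679484583059825 az -0.8706042188687086 grasp [ 0.3013 -0.1239  0.1816]
```

Prediction and result agree. Two more pushes.

>>> move_arm(
  moves=[
    {"gripper":0,"x":-2.6,"y":3.0,"z":-0.6,"roll":0},
    {"gripper":0,"x":-2.6,"y":3.0,"z":-0.5,"roll":0},
  ],
)

```text
time_s: 19.62
eef_pos: [0.2231, -0.1161, 0.3149]
eef_rot: [-0.166, 0.702, -0.674, 0.155]
wrist_force: [-0.4, 0.9, -3.7]
opening: 0.602
```

```bash
python3 - <<'E'
from h import *
o,M=st(); from plan import *
run(o['q'],[((.13,.0,.07),3),((.0,.285,.0),6)])
E
```

```text
t 19.62 q [-1.28  -0.894  2.577  0.455  1.366  0.177] p [ 0.2231 -0.1161  0.3149]
[[0.042, -0.896, 0.442], [-0.999, -0.035, 0.025], [-0.007, -0.443, -0.897]] tilt 26.279969785321864 az 3.1835147848927776 grasp [ 0.2916 -0.1123  0.1759]
rows 3 [ 0.2 -4.9 -0.2]
  p [ 0.352 -0.117  0.385] q [-0.78 -0.47  2.24  0.38  1.08  0.61] tilt [26.3  3.2] xz -0.007
rows 6 [-4.7 -0.2  0.1]
  p [0.354 0.165 0.387] q [ 0.15 -0.4   2.2  -0.05  0.89  1.7 ] tilt [26.3  3.2] xz -0.007
```

>>> move_arm(
  moves=[
    {"gripper":0,"x":0.2,"y":-4.9,"z":-0.2,"roll":0},
    {"gripper":0,"x":0.2,"y":-4.9,"z":-0.2,"roll":0},
    {"gripper":0,"x":0.2,"y":-4.9,"z":-0.2,"roll":0},
  ],
)

```text
time_s: 20.0
eef_pos: [0.3539, -0.1172, 0.3861]
eef_rot: [-0.166, 0.702, -0.675, 0.155]
wrist_force: [-1.2, -0.3, -2.7]
opening: 0.602
```

>>> move_arm(
  moves=[
    {"gripper":0,"x":-4.7,"y":-0.2,"z":0.1,"roll":0},
    {"gripper":0,"x":-4.7,"y":-0.2,"z":0.1,"roll":0},
    {"gripper":0,"x":-4.7,"y":-0.2,"z":0.1,"roll":0},
    {"gripper":0,"x":-4.7,"y":-0.2,"z":0.1,"roll":0},
    {"gripper":0,"x":-4.7,"y":-0.2,"z":0.1,"roll":0},
  ],
)

```text
time_s: 20.62
eef_pos: [0.3533, 0.1194, 0.3869]
eef_rot: [-0.167, 0.702, -0.675, 0.156]
wrist_force: [0.2, 0.1, -2.9]
opening: 0.6
```

>>> move_arm(
  moves=[
    {"gripper":0,"x":-4.7,"y":-0.2,"z":0.1,"roll":0},
    {"gripper":0,"x":0,"y":0,"z":0,"roll":0},
  ],
)

```text
time_s: 20.88
eef_pos: [0.353, 0.1681, 0.3868]
eef_rot: [-0.167, 0.705, -0.672, 0.154]
wrist_force: [0.5, -1.3, -3.8]
opening: 0.6
```

```bash
python3 -c "
from h import *
go([.462,.1905,.165])"
```

```text
t 20.88 q [ 0.154 -0.402  2.2   -0.052  0.888  1.701] p [0.353  0.1681 0.3868]
[[0.049, -0.896, 0.441], [-0.999, -0.041, 0.028], [-0.007, -0.442, -0.897]] tilt 26.234950052301134 az 3.575523023955514 grasp [0.4214 0.1724 0.2478]
shift cm (tool) [-1.56 -0.05  9.27]
```

>>> move_arm(
  moves=[
    {"gripper":0,"x":-1.5,"y":0,"z":1.5,"roll":0},
    {"gripper":0,"x":-0.1,"y":0,"z":3,"roll":0},
    {"gripper":0,"x":0,"y":0,"z":3,"roll":0},
    {"gripper":0,"x":0,"y":0,"z":1.7,"roll":0},
    {"gripper":0,"x":0,"y":0,"z":0,"roll":0},
  ],
)

```text
time_s: 21.5
eef_pos: [0.3941, 0.1818, 0.3033]
eef_rot: [-0.164, 0.702, -0.676, 0.155]
wrist_force: [-0.4, 0.7, -3.1]
opening: 0.598
```

```bash
python3 - <<'E'
from h import *
d=snap('side','side6');c=snap('top','top6')
a=cv2.resize(c['img'][200:320,210:310,::-1],None,fx=4,fy=4,interpolation=cv2.INTER_CUBIC)
b=cv2.resize(d['img'][180:300,230:330,::-1],None,fx=4,fy=4,interpolation=cv2.INTER_CUBIC)
cv2.imwrite('pics/v6.png',np.hstack([a,b]))
go([.462,.1905,.146])
E
```

```text
t 21.6 q [ 0.178 -0.141  2.188 -0.093  0.641  1.772] p [0.3944 0.1822 0.305 ]
[[0.04, -0.896, 0.443], [-0.999, -0.033, 0.023], [-0.006, -0.443, -0.896]] tilt 26.315867580882184 az 2.957721192808901 grasp [0.463  0.1858 0.1661]
shift cm (tool) [-0.47  0.97  1.77]
```

View pics/v6.png

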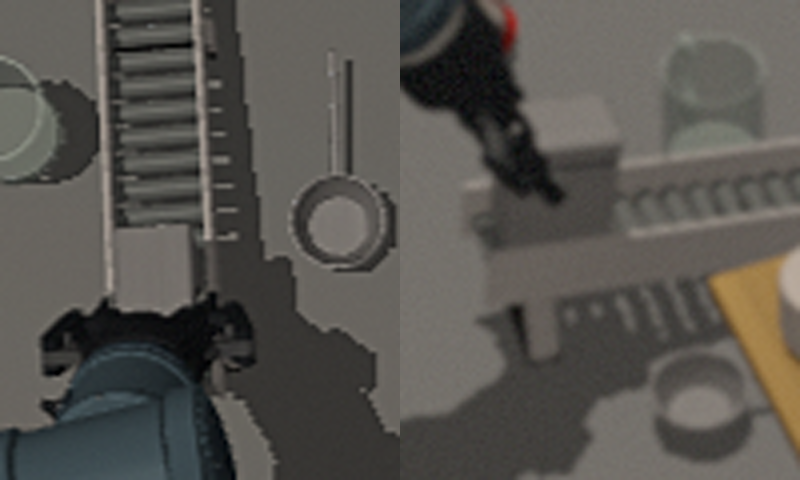

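The crop shows the caddy inside the guides, with its underside parallel to the lane and its yaw along it. I shift about 4 mm to the left and lower slowly.

>>> move_arm(
  moves=[
    {"gripper":0,"x":-0.4,"y":0.3,"z":0.6,"roll":0},
    {"gripper":0,"x":0,"y":0.3,"z":0.6,"roll":0},
    {"gripper":0,"x":0,"y":0,"z":0,"roll":0},
  ],
)

```text
time_s: 21.98
eef_pos: [0.3936, 0.1867, 0.2908]
eef_rot: [-0.166, 0.702, -0.675, 0.155]
wrist_force: [0.2, 0.2, -3.8]
opening: 0.604
```

>>> move_arm(
  moves=[
    {"gripper":0,"x":0,"y":0.09,"z":0.18,"roll":0},
    {"gripper":0,"x":0,"y":0.09,"z":0.18,"roll":0},
    {"gripper":0,"x":0,"y":0,"z":0,"roll":0},
  ],
)

```text
time_s: 22.35
eef_pos: [0.394, 0.1867, 0.2873]
eef_rot: [-0.166, 0.702, -0.675, 0.156]
wrist_force: [0.3, -0.1, -2.6]
opening: 0.607
```

>>> move_arm(
  moves=[
    {"gripper":0,"x":0,"y":0.09,"z":0.18,"roll":0},
    {"gripper":0,"x":0,"y":0,"z":0,"roll":0},
  ],
)

```text
time_s: 22.6
eef_pos: [0.3944, 0.1867, 0.2858]
eef_rot: [-0.167, 0.702, -0.675, 0.156]
wrist_force: [0.4, 0.5, -1.7]
opening: 0.602
```

>>> move_arm(
  moves=[
    {"gripper":0,"x":0,"y":0.07,"z":0.13,"roll":0},
    {"gripper":0,"x":0,"y":0,"z":0,"roll":0},
  ],
)

```text
time_s: 22.85
eef_pos: [0.3952, 0.1868, 0.2853]
eef_rot: [-0.168, 0.702, -0.674, 0.157]
wrist_force: [1.4, -0.8, 4.5]
opening: 0.604
```

Contact is at about 8 N in total. I ease off slightly and release.

>>> move_arm(
  moves=[
    {"gripper":0,"x":0,"y":-0.06,"z":-0.12,"roll":0},
    {"gripper":100,"x":0,"y":0,"z":0,"roll":0},
    {"gripper":100,"x":0,"y":0,"z":0,"roll":0},
    {"gripper":100,"x":0,"y":0,"z":0,"roll":0},
    {"gripper":100,"x":0,"y":0,"z":0,"roll":0},
  ],
)

```text
time_s: 23.48
eef_pos: [0.3939, 0.1867, 0.2851]
eef_rot: [-0.166, 0.702, -0.675, 0.156]
wrist_force: [-0.1, 0.2, -0.5]
opening: 0.999
```

>>> move_arm(
  moves=[
    {"gripper":100,"x":0,"y":0,"z":0,"roll":0},
    {"gripper":100,"x":0,"y":0,"z":0,"roll":0},
    {"gripper":100,"x":0,"y":0,"z":0,"roll":0},
    {"gripper":100,"x":0,"y":0,"z":0,"roll":0},
    {"gripper":100,"x":0,"y":0,"z":0,"roll":0},
  ],
)

```text
time_s: 24.1
eef_pos: [0.394, 0.1867, 0.2853]
eef_rot: [-0.166, 0.702, -0.675, 0.156]
wrist_force: [0.2, -0.5, 0.5]
opening: 0.999
```

>>> move_arm(
  moves=[
    {"gripper":100,"x":0,"y":0,"z":-1,"roll":0},
    {"gripper":100,"x":0,"y":0,"z":-2,"roll":0},
    {"gripper":100,"x":0,"y":0,"z":-3,"roll":0},
    {"gripper":100,"x":0,"y":0,"z":-4,"roll":0},
    {"gripper":100,"x":0,"y":0,"z":-4,"roll":0},
  ],
)

```text
time_s: 24.72
eef_pos: [0.331, 0.1833, 0.4123]
eef_rot: [-0.167, 0.702, -0.675, 0.156]
wrist_force: [1.3, -0.3, 0.1]
opening: 1.0
```

>>> move_arm(
  moves=[
    {"gripper":100,"x":0,"y":0,"z":0,"roll":0},
    {"gripper":100,"x":0,"y":0,"z":0,"roll":0},
    {"gripper":100,"x":0,"y":0,"z":0,"roll":0},
    {"gripper":100,"x":0,"y":0,"z":0,"roll":0},
    {"gripper":100,"x":0,"y":0,"z":0,"roll":0},
  ],
)

```text
time_s: 25.35
eef_pos: [0.3321, 0.1834, 0.4101]
eef_rot: [-0.166, 0.702, -0.675, 0.155]
wrist_force: [-0.4, -0.2, 0.5]
opening: 0.997
```

>>> move_arm(
  moves=[
    {"gripper":100,"x":0,"y":0,"z":0,"roll":0},
    {"gripper":100,"x":0,"y":0,"z":0,"roll":0},
    {"gripper":100,"x":0,"y":0,"z":0,"roll":0},
    {"gripper":100,"x":0,"y":0,"z":0,"roll":0},
    {"gripper":100,"x":0,"y":0,"z":0,"roll":0},
  ],
)

```text
time_s: 25.98
eef_pos: [0.332, 0.1834, 0.4107]
eef_rot: [-0.166, 0.702, -0.675, 0.156]
wrist_force: [0.6, 0.1, -0.2]
opening: 1.001
```

```bash
python3 - <<'E'
from h import *
d=snap('side','side7');c=snap('top','top7')
a=cv2.resize(c['img'][170:320,190:310,::-1],None,fx=3,fy=3,interpolation=cv2.INTER_CUBIC)
b=cv2.resize(d['img'][170:320,220:370,::-1],None,fx=3,fy=3,interpolation=cv2.INTER_CUBIC)
cv2.imwrite('pics/v7.png',np.hstack([a,b])); st()
# changes elsewhere vs start
for n,f in(('side0',d),('top0',c)):
    x=cv2.absdiff(load(n)['img'],f['img']).max(2); x=(x>45).astype(np.uint8)
    k,_,s,_=cv2.connectedComponentsWithStats(cv2.morphologyEx(x,cv2.MORPH_OPEN,np.ones((3,3)))); print(n,[r.tolist() for r in s[1:] if r[4]>20])
E
```

```text
t 26.07 q [ 0.218 -0.46   2.188 -0.09   0.961  1.784] p [0.332  0.1834 0.4108]
[[0.041, -0.895, 0.443], [-0.999, -0.034, 0.023], [-0.006, -0.444, -0.896]] tilt 26.35855499315755 az 3.01651222354771 grasp [0.4007 0.1871 0.2719]
side0 [[85, 20, 16, 12, 125], [0, 23, 154, 62, 4735], [139, 78, 12, 9, 58], [127, 85, 9, 3, 27], [0, 89, 129, 79, 3451], [134, 89, 24, 21, 291], [94, 94, 7, 10, 49], [148, 110, 96, 98, 3070], [13, 150, 8, 9, 40], [21, 168, 63, 64, 2311], [94, 201, 104, 121, 3898], [348, 210, 6, 8, 34], [329, 212, 17, 4, 51], [0, 214, 7, 17, 77], [12, 229, 27, 60, 644], [237, 271, 13, 9, 63], [238, 287, 15, 15, 141], [229, 291, 7, 4, 23], [41, 294, 4, 7, 24], [180, 296, 67, 59, 1384], [254, 297, 5, 7, 26], [45, 305, 10, 16, 93], [146, 310, 47, 56, 802], [37, 323, 19, 11, 113], [140, 369, 17, 29, 311], [334, 369, 22, 53, 731], [0, 384, 76, 70, 2105], [37, 397, 8, 4, 24], [107, 409, 23, 13, 154], [93, 412, 15, 13, 109]]
top0 [[430, 245, 18, 7, 105], [424, 253, 27, 9, 161], [193, 297, 81, 97, 2337], [298, 298, 3, 7, 21], [282, 308, 6, 4, 23], [311, 321, 5, 7, 21], [290, 342, 7, 7, 40], [140, 347, 59, 56, 1417], [29, 353, 164, 127, 7071], [339, 357, 5, 8, 25], [235, 363, 14, 10, 99], [304, 369, 5, 5, 21], [204, 371, 18, 32, 391], [210, 374, 49, 60, 1360], [274, 397, 29, 38, 523], [353, 401, 28, 18, 320], [0, 406, 9, 14, 97], [214, 434, 75, 46, 1253], [284, 455, 6, 6, 28], [197, 465, 27, 15, 289]]
```

View pics/v7.png

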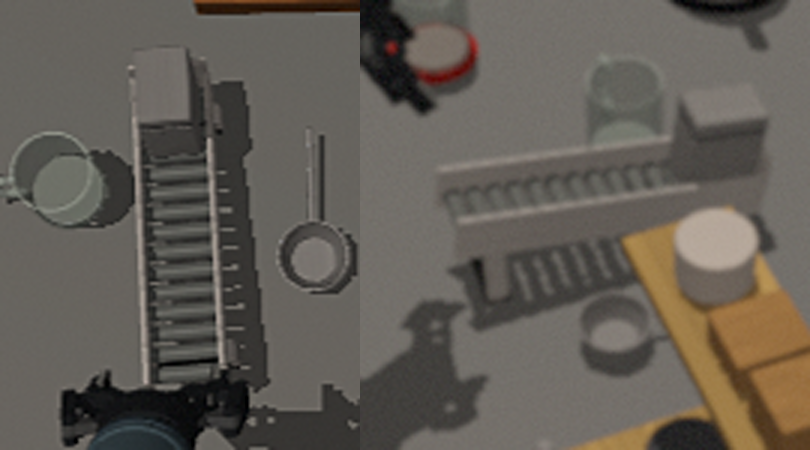

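The picture shows the caddy upright at the lower end against the stop plate (top crop about (165,85), side crop about (720,125)). The mug, strainer and shelf stock are where they were. I do one numeric check that it's home and still, then hand in.

```bash
python3 - <<'E'
from h import *
T=load('top7'); print('front top edge',onz(T,190+165/3,170+47/3,.147),'expect x~.72')
c=ctrl.camera('top'); print('moved px',int((cv2.absdiff(c['img'],T['img'])[180:230,225:270].max(2)>30).sum()))
print(ctrl.hand_in())
E
```

```text
front top edge [0.71895657 0.20227997 0.147     ] expect x~.72
moved px 0
the job is handed in; nothing more can be done
None
```

The tea caddy is resting upright against the end stop of the roller rack, and I handed the job in at about 26 s of the 48 s allowed.

**What I did**
- The moves offer no pitch command, so I tilted the tool about 34° by pushing at the arm's outer reach limit. I then gripped the caddy across its width from the front, lifted it over the rail and carried it to the rack.
- I released it at the upper end after touching down with about 8 N, and it rolled down by itself.

**What went wrong on the way**
- On the first set-down the underside was level, so only its rear edge touched the rollers. I pressed with up to about 20–25 N, but it didn't pivot, so I lifted it off again.
- My first attempt to reduce the tilt near the base skewed the tool. I fitted the arm's kinematics, corrected the tilt to 26° to match the slope, and set the caddy down again.
- That correction briefly drove joints 2 and 3 against the ends of their ranges. Joints 2 and 3 read −0.894 and 0.298 rad, against stated limits of −0.89 and 0.30.

**Last checks**
- The caddy's front top edge measured x = 0.719 m, against about 0.72 m expected when it rests at the stop. It did not move between the last two pictures.
- Comparing the first and last pictures showed changes only at the arm, its shadows, and the caddy's old and new places. The pink look-alike and the other things stayed where they were.
- No check failed at the end. The measured height of the caddy's top was about 9 mm below the stated one, so I used the stated height.

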